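# Hold the loose collar on the polishing spindle's flat

### The arm

A 6-joint arm with a two-finger parallel gripper is mounted at the origin on the work surface. World frame = base frame: x ahead of the robot, y to its left, z up, the work surface at z = 0. Lengths are in m, angles in rad, forces in N, time in s.
With the tool pointing down it reaches from about 0.35 to 0.775 m from the base axis. Payload 7.3 kg.
Tool frame: the origin (TCP) lies on the centre line of the jaws, within the pads' length; the fingertips stand tip_reach ahead of it and the grasp point (between the pads) lies 6 mm ahead of it (tip_reach is the distance from the TCP to the fingertips, in m); x points along the fingers, y is the direction in which the jaws open and shut, and the axes are right-handed (so a half turn about x gives the same grasp; the last joint's range is limited). The gripper opens to 92 mm and grips with 3 to 60 N. Pads are 19 mm wide; open, the fingers measure 130 mm over their backs; the gripper's body (75 mm by 190 mm) begins 47 mm behind the grasp point.
Start: joints at [1.032, 0.342, 1.524, -0, 1.275, -0.146], TCP at [0.201, 0.485, 0.221] pointing down, gripper open.
Joint ranges: [-2.53, 2.53], [-0.77, 2.02], [0.04, 2.7], [-1, 4.14], [0.28, 2.66], [-3.11, 3.11]. Speed limits (rad/s): [2.57, 2.57, 3.14, 3.14, 3.14, 3.14].

### API

Orientations are given as [roll, pitch, yaw] about the fixed x, y, z axes, in that order (R = Rz(yaw) Ry(pitch) Rx(roll)).
In Python, from cell import observe, read_camera, get_calibration, hand_in, tip_reach gives the robot as it stands. The module is installed in compiled form; this text tells all that it offers.
- The arm moves only by the shell command python3 -m crank 'ROWS' [FORCE]. ROWS is JSON, a list of rows, each an object of numbers: "fingers": the opening, from -1 (shut) to 1 (fully open); "tx", "ty", "tz": the shift along the tool's x, y, z in units of 40 mm (1.0 is 40 mm); "roll": the turn about the tool's x in units of 10 degrees (1.0 is 10 degrees). In form: [{"fingers": .., "tx": .., "ty": .., "tz": .., "roll": ..}, ...]. A call has exactly 8 rows; each row is the pose to reach, as a shift and turn from the pose commanded when the call began, along the tool's axes at that moment; what a row does not reach only later rows make up. A row lasts 1/8 s, in which the tool goes at most 62.5 mm and 10.7 degrees, less where a joint would pass 70% of its speed; a pose out of reach is approached as far as the arm can. A call with a gripper value outside its range is refused whole. The fingers move at their own pace and stop on an object; FORCE is the grip in N (left out, the last holds). Time passes only in rows, so rows that repeat a pose let the fingers close, or fill a call up. It gives the time, the measured TCP pose, the force and the opening at its end, in the units of the state.
- observe(): the state, without advancing time (a new reading comes with each control period).
- read_camera(name): name is "side" or "top" or "wrist"; returns (picture, depth): 384x512x3 uint8, red, green, blue; 384x512 float32, m along the optical axis (not along the pixel's ray), 0 where there is no reading.
- get_calibration(name): a dict with "vertical_fov" (degrees; the focal length in pixels is half the picture's height over the tangent of half this angle, whatever the lens; pixels are square), "cx", "cy" (the principal point, pixels), "pose" (4x4, takes a point from camera to world coordinates); the wrist camera has in their place "T_tool_cam" (4x4, takes a point from camera to tool coordinates, whose origin is the TCP and whose axes are the tool frame's). Camera axes: x right, y down, z forward; pixel columns grow to the right and rows downward; lengths in m; the calibration is good to about 2 mm. A picture is of the moment at which its call begins: read the wrist's pose just before it. get_calibration takes no time and is no camera call.
- hand_in(): hands the job in, once; it reports no verdict.
The state is a dict: "time": time; "qpos": joint angles; "qvel": joint speeds; "joint_efforts": joint torques, N m; "tool_pos": TCP position; "tool_rot": TCP orientation; "contact_force": force on the tool from outside, world axes, zero at the start; "torque": the same for the moment, N m; "opening": finger opening in m.
Only numpy, scipy, OpenCV 4.12 (cv2) and the standard library are available. Lean on these libraries where they do the work, as an engineer would, in place of code of your own. Each camera call takes 0.05 s, during which the arm holds its last target. There are 200 camera calls.

### The job

Get the bead-polishing spindle ready for its set-screw: move the speed lever to idle so that its arm lies along the green mark, then pinch the upright shaft, turn it until its flat faces along the yellow mark and let it go, while the brass collar still lies on the bench. Then take the collar, lower it over the shaft with its set-screw on the side of the flat and keep holding it level about 10 mm above the shoulder, pushed sideways so that the screw's tip bears lightly (a few newtons) on the flat. Finish while holding it there, and do not shove the other things on the bench about.

Things in the scene. Friction and masses are not known exactly. Their poses are not given: they have to be found in the camera images.
- head: fixed blue housing, 140 mm in x, from -195 to +70 mm in y, 55 mm high. Origin: on the shaft's axis at bench height, z up. A dark boss, 34 mm wide, rises 20 mm above the housing round the shaft; its top, 75 mm above the bench, is the shoulder. The yellow mark on the housing runs from the boss along +x.
- spindle (a joint): angle of the bare steel shaft about its upright axis, counter-clockwise from above; 0: flat faces along the yellow mark. Friction 0.06 N m, range +-3. Diameter 20 mm, 55 mm tall above the shoulder (last 4 mm tapered); one flat over its whole height, 6 mm from the axis (16 mm from flat to back), blackened. A pinch across the flat pulls it square to the pads.
- shoulder (a point): point on the shaft's axis at the height of the shoulder (75 mm above the bench), turning with the shaft: x points out of the flat, z up
- lever (a joint): angle of the speed lever about its upright pivot, counter-clockwise from above; 0: idle, arm along the green mark, which runs from the pivot along the head's -y. Starts on the running side (+, towards the red mark at 0.75). Range -0.6 to 1.0 rad; friction 0.12 N m, stays where left, no detent.
- lever_grip (a point): middle of the grip part of the lever's black upright post, 16 mm in diameter, 95 mm above the bench, 70 mm from point lever_pivot. The post's top is 20 mm above this point, the steel arm's top 26 mm below it.
- lever_pivot (a point): the lever's pivot axis at the housing's top, 55 mm above the bench; at the head's x = 0, y = -75 mm
- collar: loose brass collar flat on the bench, 48 mm outside, 26 mm high, bore 23 mm, about 0.12 kg. Origin: centre of its underside; z up; x to its dark set-screw at mid-height: head 4 mm out of the side; tip, 6 mm wide, reaching into the bore to 7.5 mm from the axis, so it passes the shaft only at the flat and meets it when shifted 1.5 mm. Red line on top at the screw's side.
- screw (a point): point on the collar's outer side at the set-screw, 24 mm out along the collar's x, at mid-height (13 mm above its underside)
- bead_dish: bystander: round black dish of silver beads (the beads are part of it), 116 mm wide, 21 mm high; origin at the centre of the underside
- bowl: bystander: blue glazed bowl, 124 mm wide, 40 mm high; origin at the centre of the underside
- cup: bystander: blue plastic cup, 84 mm wide, 75 mm high; origin at the centre of the underside
- red_cap: bystander: small red jar cap lying open side up, 44 mm wide, 10 mm high; origin at the centre of the underside
- pliers: bystander: pliers with black grips lying flat, about 160 mm long, 14 mm high; x towards the jaws; origin at the centre of the underside
- tweezers: bystander: steel tweezers lying flat, 120 mm long, 8 mm high, along their x; origin at the centre of the underside
- screwdriver: bystander: screwdriver with red handle lying along its x, 160 mm long; origin at the centre of the underside

How it is judged:
On the way, in this order (a step that is already met when the one before it is completed fails the run):
1. the speed lever is set to idle (value of joint lever between -0.12 and 0.12 rad), for 0.2 s.
2. the shaft is turned by the fingers until its flat faces along the yellow mark, with the collar still on the bench (all of step 1 and value of joint spindle between -0.15 and 0.15 rad and height (world z) of collar below 0.01 m and contact force between the fingers and head above 1 N), for 0.1 s.
At the end, for the whole second after the job is handed in: lever within 0.12 rad of idle, flat within 0.15 rad of the yellow mark; collar on the shaft, screw over the flat (within 8 mm of its middle), level within 0.12 rad, underside 4 to 18 mm above the shoulder, held by the fingers (over 2 N), still, bearing on the shaft with 0.5 to 20 N (all of step 1 and value of joint spindle between -0.15 and 0.15 rad and z of collar in the frame of shoulder between 0.004 and 0.018 m and x of collar in the frame of shoulder between -0.005 and 0.005 m and y of collar in the frame of shoulder between -0.005 and 0.005 m and x of screw in the frame of shoulder above 0.018 m and y of screw in the frame of shoulder between -0.008 and 0.008 m and angle between collar's own z axis and vertical below 0.12 rad and contact force between the fingers and collar above 2 N and contact force between collar and head between 0.5 and 20 N and linear speed of collar below 0.02 m/s); the arm keeps its last pose, push and grip.
It fails at once if one of the other things on the bench is shoved more than 40 mm (distance of any of bead_dish, bowl, cup, red_cap, pliers, tweezers, screwdriver from where it was at the start of the episode above 0.04 m).
It also fails if it takes over 64 s, if anything falls off the work surface, if the arm or the gripper's body presses on something with over 40 N, if the wrist force passes 120 N, or if a joint passes its speed limit or range.

## Working session

There is one attempt and no reset: what is moved stays moved. The work goes in short steps, Python scripts to look and compute and a shell command to move; the robot and the scene stay as the last step left them, time stands still between calls to the robot, and variables do not carry over. Pictures are saved under pics/ and viewed, about 8 in all and at most 12, crops included, and the job is handed in when it is done.

```bash
mkdir -p pics
cat > h.py <<'E'
import numpy as np, cv2
from cell import *
from scipy.spatial.transform import Rotation as R
def cal(n):
    c=get_calibration(n); f=192/np.tan(np.radians(c["vertical_fov"])/2); return c,f
def shot(n):
    s=observe(); im,d=read_camera(n); c,f=cal(n)
    if n=="wrist":
        T=np.eye(4);T[:3,:3]=R.from_euler('xyz',s["tool_rot"]).as_matrix();T[:3,3]=s["tool_pos"]
        T=T@np.array(c["T_tool_cam"])
    else: T=np.array(c["pose"])
    v,u=np.mgrid[:384,:512]
    P=np.stack([(u-c["cx"])/f*d,(v-c["cy"])/f*d,d],-1)@T[:3,:3].T+T[:3,3]
    P[d==0]=np.nan
    return im,d,P,T
def save(n,im): cv2.imwrite("pics/"+n,im[...,::-1])
E
python3 - <<'E'
from h import *
print(observe(), tip_reach if not callable(tip_reach) else tip_reach())
for n in("top","side"):
    im,d,P,T=shot(n); save(n+"0.png",im); np.savez("pics/%s0.npz"%n,im=im,P=P); print(n,T.round(3).tolist(),{k:v for k,v in get_calibration(n).items() if k!='pose'})
print(get_calibration("wrist"))
E
```

```text
{'time': 0.0, 'qpos': array([ 1.03204033e+00,  3.42714699e-01,  1.52499281e+00, -7.25347686e-06,
        1.27544043e+00, -1.45982884e-01]), 'qvel': array([ 8.84984103e-04, -9.00875997e-04, -7.51724549e-06, -9.63151343e-04,
        3.08879619e-04,  1.10220594e-03]), 'joint_efforts': array([ 4.27217556e-04, -4.31250143e+01, -2.44222766e+01,  7.18495063e-02,
        5.58418385e-02, -1.23923642e-04]), 'tool_pos': array([0.20070123, 0.48467043, 0.2207576 ]), 'tool_rot': array([-1.71231956,  1.56924102, -2.10509055]), 'contact_force': array([0.74321059, 0.28492641, 1.35898137]), 'torque': array([ 0.01502173,  0.04116073, -0.00613104]), 'opening': 0.0918706198086155} 0.025
top [[-0.004, -0.995, 0.1, 0.412], [-1.0, 0.006, 0.017, 0.028], [-0.017, -0.099, -0.995, 1.488], [0.0, 0.0, 0.0, 1.0]] {'vertical_fov': 48.83917203401357, 'cx': 252.18518345080423, 'cy': 191.80208861308066}
side [[0.995, -0.047, 0.091, 0.456], [-0.101, -0.6, 0.793, -1.011], [0.018, -0.798, -0.602, 0.877], [0.0, 0.0, 0.0, 1.0]] {'vertical_fov': 42.28246078118271, 'cx': 247.3795866925043, 'cy': 196.80056704177994}
{'vertical_fov': 70.4084317115519, 'cx': 254.28036942495382, 'cy': 190.15010415934307, 'T_tool_cam': array([[ 1.04976739e-03, -2.94136786e-01,  9.55762758e-01,
        -1.64592980e-01],
       [ 9.99999168e-01,  1.02569847e-03, -7.82695136e-04,
        -4.79136994e-04],
       [-7.50104971e-04,  9.55762784e-01,  2.94137617e-01,
        -8.00203307e-02],
       [ 0.00000000e+00,  0.00000000e+00,  0.00000000e+00,
         1.00000000e+00]])}
```

View pics/top0.png

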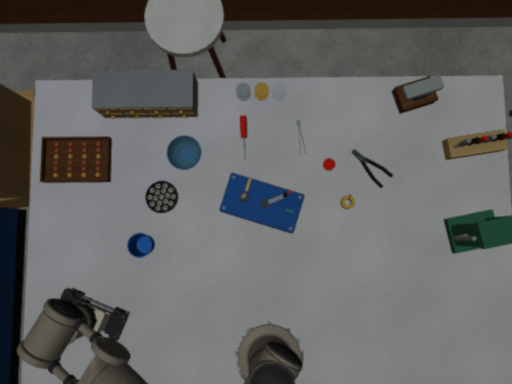

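View pics/side0.png

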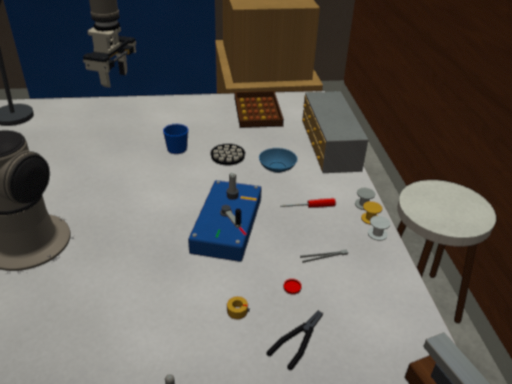

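Run:
```python
from h import *
D=np.load("pics/top0.npz"); im=D['im'].astype(int);P=D['P']
z=P[...,2]
def rep(n,m):
    q=P[m]; print(n,m.sum(),np.nanmean(q,0).round(4),np.nanmin(q,0).round(3),np.nanmax(q,0).round(3))
box=np.zeros(z.shape,bool); box[165:240,212:312]=1
m=box&(z>0.045)&(z<0.065); rep("house",m)
r=cv2.minAreaRect(P[m][:,:2].astype(np.float32)); print(r, cv2.boxPoints(r))
rep("shaft",box&(z>0.115)&(np.arange(512)[None]<256)); rep("high",box&(z>0.1)&(np.arange(512)[None]>=256))
b=np.zeros(z.shape,bool); b[190:212,336:360]=1
rep("collar",b&(z>0.02))
big=cv2.resize(D['im'][165:240,215:365],None,fx=5,fy=5,interpolation=cv2.INTER_CUBIC); save("topcrop.png",np.clip(big.astype(int)*1.6,0,255).astype(np.uint8))
```

```text
house 2965 [0.5189 0.0193 0.055 ] [ 0.419 -0.125  0.046] [0.625 0.162 0.065]
((0.5207237601280212, 0.019508183002471924), (0.26510363817214966, 0.14004263281822205), 72.59980010986328) [[ 0.4142678  -0.08603851]
 [ 0.54790205 -0.12791744]
 [ 0.62717974  0.12505487]
 [ 0.49354547  0.1669338 ]]
shaft 28 [0.5388 0.0779 0.128 ] [0.531 0.071 0.122] [0.548 0.087 0.135]
high 22 [ 0.5421 -0.0563  0.1127] [ 0.535 -0.063  0.101] [ 0.548 -0.049  0.12 ]
collar 116 [ 0.5225 -0.2785  0.0264] [ 0.5   -0.302  0.021] [ 0.545 -0.255  0.035]
```

View pics/topcrop.png

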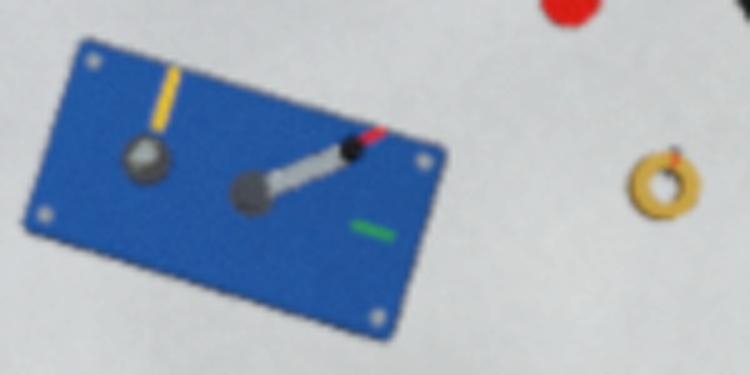

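```bash
cat >> h.py <<'E'
def togo(p,ydir=None):
    """shift in row units (tx,ty,tz) and roll to bring jaw axis along angle ydir (deg, mod 180)"""
    s=observe(); M=R.from_euler('xyz',s["tool_rot"]).as_matrix()
    d=M.T@(np.array(p)-s["tool_pos"])/0.04
    out=dict(t=d.round(3).tolist(),yaw_of_y=round(float(np.degrees(np.arctan2(M[1,1],M[0,1]))),2),q6=round(float(s["qpos"][5]),3),pos=s["tool_pos"].round(4).tolist(),F=s["contact_force"].round(2).tolist(),T=round(s["time"],2),op=round(s["opening"],4))
    if ydir is not None:
        # x down: +roll about tool x turns jaws clockwise from above
        r=-(ydir-out["yaw_of_y"]); out["roll"]=round(((r+90)%180-90)/10,3)
    return out
E
python3 - <<'E'
from h import *
print(R.from_euler('xyz',observe()["tool_rot"]).as_matrix().round(3))
print(togo([0.50,0.0,0.26],21.4))
E
```

```text
[[-0.001  0.383  0.924]
 [-0.001  0.924 -0.383]
 [-1.    -0.001 -0.   ]]
{'t': [-0.971, -8.332, 11.55], 'yaw_of_y': 67.49, 'q6': -0.146, 'pos': [0.2007, 0.4847, 0.2208], 'F': [0.27, 1.04, 0.65], 'T': 0.1, 'op': 0.0916, 'roll': 4.609}
```

```bash
R1='{"fingers":1,"tx":-0.97,"ty":-8.33,"tz":11.55,"roll":4.6}'; python3 -m crank '[{"fingers":1,"tx":-0.97,"ty":-4,"tz":5.5,"roll":2},{"fingers":1,"tx":-0.97,"ty":-8.33,"tz":11.55,"roll":4.6},{"fingers":1,"tx":-0.97,"ty":-8.33,"tz":11.55,"roll":4.6},{"fingers":1,"tx":-0.97,"ty":-8.33,"tz":11.55,"roll":4.6},{"fingers":1,"tx":-0.97,"ty":-8.33,"tz":11.55,"roll":4.6},{"fingers":1,"tx":-0.97,"ty":-8.33,"tz":11.55,"roll":4.6},{"fingers":1,"tx":-0.97,"ty":-8.33,"tz":11.55,"roll":4.6},{"fingers":1,"tx":-0.97,"ty":-8.33,"tz":11.55,"roll":4.6}]' 30
python3 - <<'E'
from h import *
print(togo([0.50,0.0,0.26],21.4))
E
```

```text
time: 1.1
tool_pos: [0.4635, 0.0588, 0.256]
tool_rot: [3.115, 1.57, 1.919]
contact_force: [1.0, -0.0, 0.4]
opening: 0.0915
{'t': [-0.1, 0.311, 1.703], 'yaw_of_y': 21.48, 'q6': -0.413, 'pos': [0.4635, 0.0588, 0.256], 'F': [1.05, -0.03, 0.39], 'T': 1.1, 'op': 0.0915, 'roll': 0.008}
```

```bash
python3 -m crank '[{"fingers":1,"tx":0,"ty":0.3,"tz":1.3,"roll":0},{"fingers":1,"tx":0,"ty":0.3,"tz":1.3,"roll":0},{"fingers":1,"tx":0,"ty":0.3,"tz":1.3,"roll":0},{"fingers":1,"tx":0,"ty":0.3,"tz":1.3,"roll":0},{"fingers":1,"tx":0,"ty":0.3,"tz":1.3,"roll":0},{"fingers":1,"tx":0,"ty":0.3,"tz":1.3,"roll":0},{"fingers":1,"tx":0,"ty":0.3,"tz":1.3,"roll":0},{"fingers":1,"tx":0,"ty":0.3,"tz":1.3,"roll":0}]'
python3 - <<'E'
from h import *
im,d,P,T=shot("wrist"); np.savez("pics/w1.npz",im=im,P=P,T=T); save("w1.png",np.clip(im.astype(int)*1.5,0,255).astype(np.uint8)); print(T[:3,3])
print(togo([0.5421,-0.0563,0.104],21.4))
E
```

```text
time: 2.1
tool_pos: [0.4931, 0.0169, 0.256]
tool_rot: [1.943, 1.571, 0.747]
contact_force: [-0.1, -0.4, -0.9]
opening: 0.0918
[0.46344949 0.09078848 0.42063931]
{'t': [3.801, 0.47, 2.15], 'yaw_of_y': 21.5, 'q6': -0.497, 'pos': [0.4931, 0.0168, 0.256], 'F': [0.15, -0.24, 0.14], 'T': 2.15, 'op': 0.0919, 'roll': 0.01}
```

View pics/w1.png

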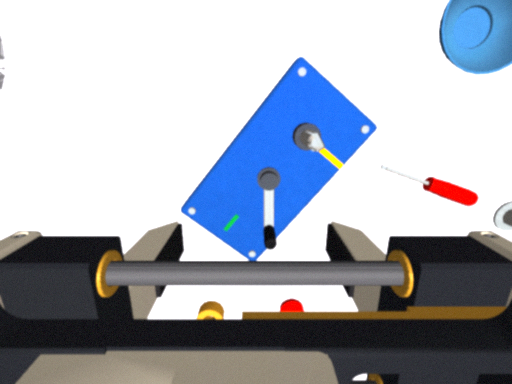

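Run:
```python
from h import *
D=np.load("pics/w1.npz"); im=D['im'].astype(int);P=D['P']; z=P[...,2]
box=np.zeros(z.shape,bool); box[50:258,175:385]=1
m=box&(z>0.05)&(z<0.06)
r=cv2.minAreaRect(P[m][:,:2].astype(np.float32)); print(r)
def circ(n,m):
    q=P[m][:,:2].astype(np.float32); c,rad=cv2.minEnclosingCircle(q); print(n,len(q),c,rad,q.mean(0),P[m][:,2].mean())
sh=np.zeros(z.shape,bool); sh[110:170,280:345]=1
circ("boss",sh&(abs(z-.075)<.004)); circ("shafttop",sh&(z>.126)); circ("shaftmid",sh&(z>.09)&(z<.12))
po=np.zeros(z.shape,bool); po[215:255,255:285]=1
circ("post",po&(z>.11)); 
ar=np.zeros(z.shape,bool); ar[150:250,250:290]=1
q=P[ar&(z>.06)&(z<.074)]; print("armpts",len(q))
l=cv2.fitLine(q[:,:2].astype(np.float32),cv2.DIST_L2,0,.01,.01).ravel(); print(l, np.degrees(np.arctan2(l[1],l[0])))
big=cv2.resize(D['im'][105:165,280:340],(600,600),interpolation=cv2.INTER_CUBIC); save("shaft.png",np.clip(big.astype(int)*1.3,0,255).astype(np.uint8))
```

```text
((0.5201809406280518, 0.021817758679389954), (0.2634664475917816, 0.1398201733827591), 72.60560607910156)
boss 282 (0.5382035374641418, 0.08087237179279327) 0.016817322000861168 [0.5330227  0.08192432] 0.07621232972193866
shafttop 248 (0.5384451150894165, 0.07992473244667053) 0.009843460284173489 [0.5371175 0.0801606] 0.13010652238030976
shaftmid 90 (0.5357512831687927, 0.08086773008108139) 0.009602992795407772 [0.53056854 0.08172151] 0.10623263158845354
post 129 (0.5421217083930969, -0.054974403232336044) 0.007754276040941477 [ 0.5418415 -0.0540579] 0.11531640948896468
armpts 550
[ 0.3741991  -0.9273484   0.52479106 -0.01258415] -68.02518
```

View pics/shaft.png

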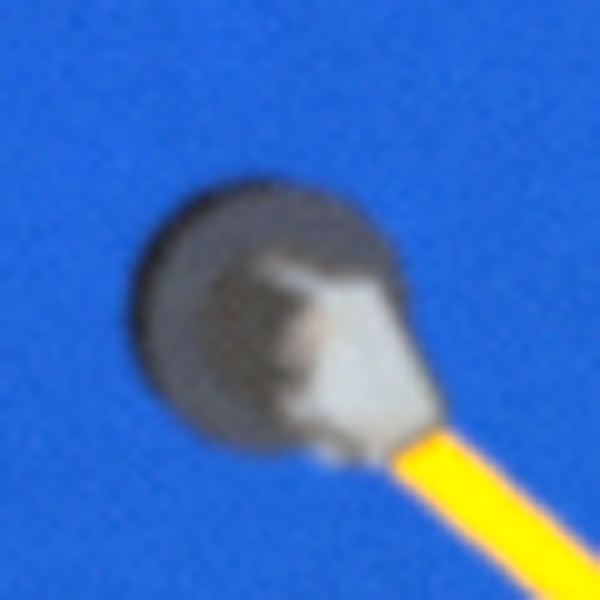

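Run:
```python
from h import *
D=np.load("pics/w1.npz"); im=D['im'].astype(int);P=D['P']; z=P[...,2]
sh=np.zeros(z.shape,bool); sh[110:170,280:345]=1
q=P[sh&(z>.08)&(z<.124)]; c=im[sh&(z>.08)&(z<.124)]
dlt=(q[:,:2]-[.539,.080])*1000
a=np.degrees(np.arctan2(dlt[:,1],dlt[:,0])); r=np.hypot(*dlt.T)
o=np.argsort(a%360)
for i in o[::2]: print(int(a[i]%360),r[i].round(1),int(q[i,2]*1000),c[i].tolist(),end=' | ')
print()
t=P[sh&(z>.126)]; dl=(t[:,:2]-[.539,.080])*1000
for th in range(0,360,15): print(th,(dl@[np.cos(np.radians(th)),np.sin(np.radians(th))]).max().round(1),end='; ')
```

```text
106 10.8 117 [93, 93, 96] | 110 10.8 105 [73, 74, 75] | 115 10.9 92 [74, 73, 73] | 119 11.0 118 [94, 95, 95] | 120 10.7 102 [83, 82, 80] | 124 10.8 88 [81, 79, 78] | 127 10.7 85 [84, 82, 82] | 129 10.9 100 [94, 95, 94] | 131 10.8 83 [79, 78, 80] | 132 10.7 119 [124, 129, 131] | 135 10.7 92 [95, 95, 95] | 137 10.9 118 [124, 126, 130] | 139 10.8 103 [107, 108, 112] | 142 10.6 98 [92, 92, 94] | 142 10.8 86 [75, 74, 74] | 145 10.7 108 [94, 97, 95] | 146 10.8 120 [102, 102, 102] | 148 10.8 105 [80, 80, 80] | 151 10.7 113 [70, 69, 70] | 151 10.8 101 [67, 65, 64] | 154 10.6 108 [64, 60, 61] | 154 10.4 81 [59, 59, 59] | 156 10.5 104 [59, 59, 55] | 158 10.5 123 [87, 84, 82] | 159 10.4 100 [61, 59, 56] | 161 10.6 120 [71, 67, 66] | 162 10.5 95 [59, 58, 55] | 164 10.4 115 [60, 59, 58] | 165 10.2 89 [60, 56, 57] | 167 10.4 111 [60, 58, 56] | 169 10.2 84 [60, 58, 56] | 170 10.3 106 [61, 61, 58] | 172 10.4 80 [60, 58, 60] | 173 10.6 103 [63, 61, 58] | 174 10.3 88 [59, 56, 54] | 177 9.9 94 [59, 55, 52] | 178 10.0 80 [61, 61, 58] | 179 10.0 121 [75, 73, 71] | 181 10.1 110 [63, 61, 60] | 182 10.4 119 [65, 61, 59] | 184 10.3 106 [63, 61, 59] | 186 10.0 91 [60, 60, 59] | 188 10.2 119 [66, 64, 62] | 189 10.1 107 [59, 57, 55] | 191 10.1 113 [59, 58, 53] | 194 10.0 100 [61, 58, 55] | 196 9.9 106 [62, 61, 58] | 198 9.8 113 [61, 59, 58] | 200 9.7 118 [60, 57, 56] | 202 10.1 87 [60, 58, 57] | 204 10.0 94 [60, 58, 55] | 207 9.8 100 [62, 58, 58] | 211 9.7 85 [63, 62, 59] | 213 9.8 92 [63, 61, 60] | 215 9.7 98 [63, 61, 59] | 218 9.6 104 [60, 58, 56] | 221 9.5 81 [61, 58, 62] | 224 9.6 88 [59, 58, 60] | 228 9.4 93 [64, 60, 63] | 232 9.6 105 [61, 62, 66] | 247 9.3 109 [67, 68, 71] | 
0 9.2; 15 8.7; 30 8.0; 45 7.2; 60 7.7; 75 9.0; 90 10.2; 105 10.8; 120 10.8; 135 10.7; 150 10.7; 165 10.6; 180 10.3; 195 10.2; 210 9.7; 225 9.4; 240 9.3; 255 9.1; 270 9.0; 285 8.7; 300 8.7; 315 9.0; 330 9.2; 345 9.1;
```

```bash
python3 -m crank '[{"fingers":1,"tx":0.5,"ty":0.25,"tz":1.1,"roll":0},{"fingers":1,"tx":1,"ty":0.48,"tz":2.12,"roll":0},{"fingers":0.3,"tx":1.5,"ty":0.48,"tz":2.12,"roll":0},{"fingers":0.3,"tx":2.5,"ty":0.48,"tz":2.12,"roll":0},{"fingers":0.3,"tx":3.3,"ty":0.48,"tz":2.12,"roll":0},{"fingers":0.3,"tx":3.8,"ty":0.48,"tz":2.12,"roll":0},{"fingers":0,"tx":3.8,"ty":0.48,"tz":2.12,"roll":0},{"fingers":0,"tx":3.8,"ty":0.48,"tz":2.12,"roll":0}]' 20
python3 - <<'E'
from h import *
print(togo([0.5421,-0.055,0.104],21.4))
E
```

```text
time: 3.15
tool_pos: [0.5427, -0.0552, 0.1049]
tool_rot: [1.002, 1.569, -0.194]
contact_force: [-0.3, 0.3, 1.2]
opening: 0.0471
{'t': [0.023, -0.011, -0.011], 'yaw_of_y': 21.49, 'q6': -0.617, 'pos': [0.5427, -0.0552, 0.1049], 'F': [-0.26, 0.28, 1.17], 'T': 3.15, 'op': 0.0471, 'roll': 0.009}
```

```bash
python3 -m crank '[{"fingers":-1,"tx":0,"ty":0,"tz":0,"roll":0},{"fingers":-1,"tx":0,"ty":0,"tz":0,"roll":0},{"fingers":-1,"tx":0,"ty":0,"tz":0,"roll":0},{"fingers":-1,"tx":0,"ty":0,"tz":0,"roll":0},{"fingers":-1,"tx":0,"ty":0,"tz":0,"roll":0},{"fingers":-1,"tx":0,"ty":0,"tz":0,"roll":0},{"fingers":-1,"tx":0,"ty":0,"tz":0,"roll":0},{"fingers":-1,"tx":0,"ty":0,"tz":0,"roll":0}]' 20
python3 -m crank '[{"fingers":-1,"tx":0,"ty":-0.15,"tz":-0.007,"roll":0.5},{"fingers":-1,"tx":0,"ty":-0.304,"tz":-0.027,"roll":1},{"fingers":-1,"tx":0,"ty":-0.453,"tz":-0.06,"roll":1.5},{"fingers":-1,"tx":0,"ty":-0.6,"tz":-0.106,"roll":2},{"fingers":-1,"tx":0,"ty":-0.74,"tz":-0.164,"roll":2.5},{"fingers":-1,"tx":0,"ty":-0.875,"tz":-0.234,"roll":3},{"fingers":-1,"tx":0,"ty":-1.11,"tz":-0.398,"roll":3.94},{"fingers":-1,"tx":0,"ty":-1.11,"tz":-0.398,"roll":3.94}]' 20
python3 - <<'E'
from h import *
print(togo([0.4954,-0.058,0.104],-17.4))
E
```

```text
time: 4.15
tool_pos: [0.5423, -0.0551, 0.1042]
tool_rot: [1.177, 1.57, -0.019]
contact_force: [0.6, 0.4, 2.0]
opening: 0.0144
time: 5.15
tool_pos: [0.4944, -0.0565, 0.1042]
tool_rot: [-1.439, 1.57, 2.962]
contact_force: [-1.2, 0.0, 2.9]
opening: 0.0142
{'t': [0.005, 0.036, 0.029], 'yaw_of_y': -17.83, 'q6': 0.043, 'pos': [0.4944, -0.0565, 0.1042], 'F': [-1.2, 0.01, 2.87], 'T': 5.15, 'op': 0.0142, 'roll': -0.043}
```

```bash
python3 -m crank '[{"fingers":0,"tx":0,"ty":0,"tz":0,"roll":0},{"fingers":0,"tx":0,"ty":0,"tz":0,"roll":0},{"fingers":0,"tx":0,"ty":0,"tz":0,"roll":0},{"fingers":0,"tx":-1.4,"ty":0,"tz":0,"roll":0},{"fingers":0,"tx":-2.8,"ty":0,"tz":0,"roll":-1},{"fingers":0,"tx":-2.9,"ty":0.5,"tz":-1,"roll":-2},{"fingers":0,"tx":-2.9,"ty":1,"tz":-2,"roll":-3},{"fingers":0,"tx":-2.9,"ty":1.61,"tz":-3,"roll":-4}]' 20
python3 - <<'E'
from h import *
print(togo([0.593,0.036,0.22],51))
E
```

```text
time: 6.15
tool_pos: [0.5939, 0.0389, 0.2202]
tool_rot: [1.154, 1.571, -0.025]
contact_force: [1.0, 0.1, -0.1]
opening: 0.0458
{'t': [0.005, -0.048, 0.058], 'yaw_of_y': 22.45, 'q6': -0.455, 'pos': [0.5939, 0.0389, 0.2202], 'F': [1.03, 0.13, -0.06], 'T': 6.15, 'op': 0.0458, 'roll': -2.855}
```

```bash
python3 -m crank '[{"fingers":0,"tx":0,"ty":0,"tz":0,"roll":-1},{"fingers":0,"tx":0,"ty":0,"tz":0,"roll":-2},{"fingers":0,"tx":0,"ty":0,"tz":0,"roll":-2.85},{"fingers":0,"tx":0,"ty":0,"tz":0,"roll":-2.85},{"fingers":0,"tx":0,"ty":0,"tz":0,"roll":-2.85},{"fingers":0,"tx":0,"ty":0,"tz":0,"roll":-2.85},{"fingers":0,"tx":0,"ty":0,"tz":0,"roll":-2.85},{"fingers":0,"tx":0,"ty":0,"tz":0,"roll":-2.85}]' 20
python3 - <<'E'
from h import *
from scipy.optimize import least_squares
im,d,P,T=shot("wrist"); np.savez("pics/w2.npz",im=im,P=P,T=T)
z=P[...,2]; near=np.hypot(P[...,0]-.5387,P[...,1]-.0803)<.02
m=near&(z>.127)&(z<.135); v,u=np.where(m); print(m.sum(),u.mean(),v.mean(),T[:3,3])
q=P[m][:,:2]
dl=(q-[.5387,.0803])*1000
for th in range(0,360,15): print(th,(dl@[np.cos(np.radians(th)),np.sin(np.radians(th))]).max().round(1),end='; ')
m2=near&(abs(z-.075)<.003); print("\nboss",cv2.minEnclosingCircle(P[m2][:,:2].astype(np.float32)))
# lever check
pm=(np.hypot(P[...,0]-.4954,P[...,1]+.058)<.03)&(z>.11); print("post",pm.sum(),np.nanmean(P[pm],0) if pm.any() else None)
cu,cv=int(u.mean()),int(v.mean())
a=cv2.resize(im[cv-35:cv+35,cu-35:cu+35],(560,560),interpolation=cv2.INTER_CUBIC); save("shaft2.png",np.clip(a.astype(int)*1.3,0,255).astype(np.uint8))
print(togo([.5387,.0803,.117],51))
E
```

```text
time: 7.15
tool_pos: [0.5931, 0.0378, 0.22]
tool_rot: [1.874, 1.571, 1.186]
contact_force: [0.1, -0.4, -0.4]
opening: 0.0464
321 252.58566978193147 118.18380062305296 [0.53103752 0.08813577 0.38462315]
0 9.6; 15 9.3; 30 8.4; 45 6.9; 60 7.4; 75 9.1; 90 10.2; 105 10.5; 120 10.3; 135 10.4; 150 10.1; 165 9.8; 180 9.6; 195 9.6; 210 9.1; 225 8.7; 240 8.8; 255 8.9; 270 8.8; 285 8.7; 300 9.3; 315 9.3; 330 9.4; 345 9.4; 
boss ((0.5387421250343323, 0.08080539107322693), 0.016987117007374763)
post 214 [ 0.49491063 -0.05526912  0.11547458]
{'t': [2.576, -0.044, -1.724], 'yaw_of_y': 50.58, 'q6': -0.948, 'pos': [0.5931, 0.0378, 0.2201], 'F': [-0.1, 0.83, 0.04], 'T': 7.2, 'op': 0.0461, 'roll': -0.042}
```

View pics/shaft2.png

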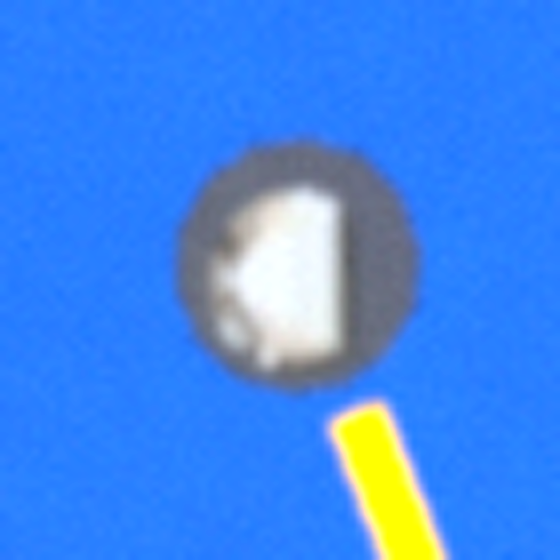

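```bash
python3 -m crank '[{"fingers":0,"tx":0.3,"ty":-0.086,"tz":-1,"roll":0},{"fingers":0,"tx":0.6,"ty":-0.086,"tz":-1.74,"roll":0},{"fingers":0,"tx":1,"ty":-0.086,"tz":-1.74,"roll":0},{"fingers":0,"tx":1.8,"ty":-0.086,"tz":-1.74,"roll":0},{"fingers":0,"tx":2.65,"ty":-0.086,"tz":-1.74,"roll":0},{"fingers":0,"tx":2.65,"ty":-0.086,"tz":-1.74,"roll":0},{"fingers":-1,"tx":2.65,"ty":-0.086,"tz":-1.74,"roll":0},{"fingers":-1,"tx":2.65,"ty":-0.086,"tz":-1.74,"roll":0}]' 30
python3 -m crank '[{"fingers":-1,"tx":0,"ty":0,"tz":0,"roll":0},{"fingers":-1,"tx":0,"ty":0,"tz":0,"roll":0},{"fingers":-1,"tx":0,"ty":0,"tz":0,"roll":0},{"fingers":-1,"tx":0,"ty":0,"tz":0,"roll":0},{"fingers":-1,"tx":0,"ty":0,"tz":0,"roll":0},{"fingers":-1,"tx":0,"ty":0,"tz":0,"roll":0},{"fingers":-1,"tx":0,"ty":0,"tz":0,"roll":0},{"fingers":-1,"tx":0,"ty":0,"tz":0,"roll":0}]' 30
python3 - <<'E'
from h import *
print(togo([.5372,.0793,.114],-17.4))
E
```

```text
time: 8.2
tool_pos: [0.5381, 0.0794, 0.1156]
tool_rot: [0.723, 1.568, 0.035]
contact_force: [0.3, 0.2, -0.1]
opening: 0.0305
time: 9.2
tool_pos: [0.5381, 0.08, 0.1149]
tool_rot: [1.038, 1.568, 0.35]
contact_force: [2.6, 5.4, 3.8]
opening: 0.0144
{'t': [0.022, -0.028, -0.007], 'yaw_of_y': 50.59, 'q6': -0.878, 'pos': [0.5381, 0.08, 0.1149], 'F': [2.58, 5.43, 3.79], 'T': 9.2, 'op': 0.0144, 'roll': 6.799}
```

```bash
python3 -m crank '[{"fingers":-1,"tx":0,"ty":0.015,"tz":-0.005,"roll":0.7},{"fingers":-1,"tx":0,"ty":0.018,"tz":-0.012,"roll":1.5},{"fingers":-1,"tx":0,"ty":0.02,"tz":-0.02,"roll":2.4},{"fingers":-1,"tx":0,"ty":0.022,"tz":-0.027,"roll":3.3},{"fingers":-1,"tx":0,"ty":0.025,"tz":-0.034,"roll":4.2},{"fingers":-1,"tx":0,"ty":0.028,"tz":-0.04,"roll":5.1},{"fingers":-1,"tx":0,"ty":0.03,"tz":-0.045,"roll":6},{"fingers":-1,"tx":0,"ty":0.032,"tz":-0.046,"roll":6.8}]' 30
python3 -m crank '[{"fingers":-1,"tx":0,"ty":0,"tz":0,"roll":0},{"fingers":-1,"tx":0,"ty":0,"tz":0,"roll":0},{"fingers":-1,"tx":0,"ty":0,"tz":0,"roll":0},{"fingers":0,"tx":0,"ty":0,"tz":0,"roll":0},{"fingers":0,"tx":0,"ty":0,"tz":0,"roll":0},{"fingers":0,"tx":0,"ty":0,"tz":0,"roll":0},{"fingers":0,"tx":0,"ty":0,"tz":0,"roll":0},{"fingers":0,"tx":0,"ty":0,"tz":0,"roll":0}]' 30
python3 - <<'E'
from h import *
print(togo([.5372,.0793,.114],-17.4))
E
```

```text
time: 10.2
tool_pos: [0.5372, 0.0817, 0.1149]
tool_rot: [2.006, 1.569, 0.127]
contact_force: [0.9, 3.1, 5.4]
opening: 0.0148
time: 11.2
tool_pos: [0.5364, 0.0815, 0.1139]
tool_rot: [-1.371, 1.571, 3.038]
contact_force: [1.4, -0.7, 1.1]
opening: 0.0458
{'t': [-0.001, 0.035, 0.046], 'yaw_of_y': -17.41, 'q6': 0.313, 'pos': [0.5364, 0.0815, 0.1139], 'F': [1.39, -0.73, 1.11], 'T': 11.2, 'op': 0.0458, 'roll': -0.001}
```

```bash
python3 -m crank '[{"fingers":0,"tx":-1,"ty":0,"tz":0,"roll":0},{"fingers":0,"tx":-2,"ty":0,"tz":0,"roll":0},{"fingers":0,"tx":-2.65,"ty":0,"tz":1,"roll":0},{"fingers":0,"tx":-2.65,"ty":0,"tz":1.74,"roll":0},{"fingers":0,"tx":-2.65,"ty":0,"tz":1.74,"roll":0},{"fingers":0,"tx":-2.65,"ty":0,"tz":1.74,"roll":0},{"fingers":0,"tx":-2.65,"ty":0,"tz":1.74,"roll":0},{"fingers":0,"tx":-2.65,"ty":0,"tz":1.74,"roll":0}]' 30
python3 - <<'E'
from h import *
im,d,P,T=shot("wrist"); np.savez("pics/w3.npz",im=im,P=P,T=T)
z=P[...,2]; near=np.hypot(P[...,0]-.5387,P[...,1]-.0803)<.02
m=near&(z>.127)&(z<.135); v,u=np.where(m); print(m.sum(),u.mean(),v.mean())
dl=(P[m][:,:2]-[.5387,.0803])*1000
for th in range(-90,270,15): print(th,(dl@[np.cos(np.radians(th)),np.sin(np.radians(th))]).max().round(1),end='; ')
m2=near&(abs(z-.075)<.003); print("\nboss",cv2.minEnclosingCircle(P[m2][:,:2].astype(np.float32)))
pm=(np.hypot(P[...,0]-.4954,P[...,1]+.058)<.03)&(z>.11); print("post",pm.sum(),np.nanmean(P[pm],0) if pm.any() else None)
# yellow line direction
c=im.astype(int); ym=(c[...,0]>120)&(c[...,1]>100)&(c[...,2]<80)&(abs(z-.055)<.006)
q=P[ym][:,:2].astype(np.float32); l=cv2.fitLine(q,cv2.DIST_L2,0,.01,.01).ravel(); print("yellow",len(q),l,np.degrees(np.arctan(l[1]/l[0])))
gm=(c[...,1]>1.3*c[...,0])&(c[...,1]>1.3*c[...,2])&(abs(z-.055)<.006); q=P[gm][:,:2].astype(np.float32)
if len(q)>5: l=cv2.fitLine(q,cv2.DIST_L2,0,.01,.01).ravel(); print("green",len(q),l,np.degrees(np.arctan(l[1]/l[0])))
save("w3.png",np.clip(im.astype(int)*1.3,0,255).astype(np.uint8))
print(togo([.5225-.06*.95,-.2785+.06*.31,.2],72.6))
E
```

```text
time: 12.2
tool_pos: [0.5157, 0.0158, 0.2197]
tool_rot: [-1.734, 1.57, 2.675]
contact_force: [-0.6, -0.0, 0.2]
opening: 0.0458
328 255.85365853658536 118.20426829268293
-90 9.5; -75 9.0; -60 8.7; -45 7.9; -30 6.9; -15 6.0; 0 7.2; 15 8.6; 30 9.5; 45 10.0; 60 10.2; 75 10.2; 90 10.1; 105 10.3; 120 10.3; 135 10.0; 150 10.1; 165 9.8; 180 10.2; 195 10.0; 210 9.7; 225 9.8; 240 9.5; 255 9.3; 
boss ((0.538502037525177, 0.08072816580533981), 0.01692516729235649)
post 159 [ 0.49468881 -0.05571525  0.11552779]
yellow 226 [ 0.9547649  -0.29736167  0.58136696  0.06751753] -17.299208
{'t': [0.493, 0.856, 6.952], 'yaw_of_y': -17.35, 'q6': 0.185, 'pos': [0.5157, 0.0157, 0.2198], 'F': [-0.12, -0.19, 0.84], 'T': 12.25, 'op': 0.0461, 'roll': -8.995}
```

View pics/w3.png

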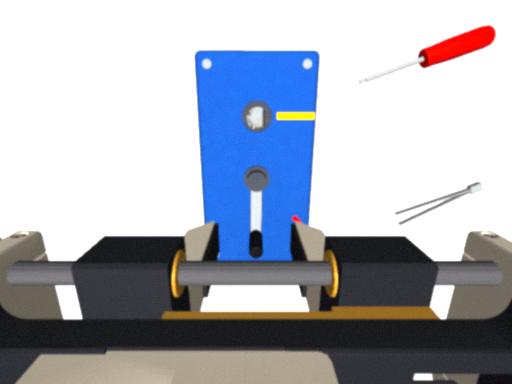

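```bash
python3 -m crank '[{"fingers":0.5,"tx":0,"ty":0.7,"tz":1.2,"roll":-1},{"fingers":0.5,"tx":0,"ty":1.4,"tz":2.4,"roll":-2},{"fingers":0.5,"tx":0,"ty":2.1,"tz":3.6,"roll":-3},{"fingers":0.5,"tx":0.5,"ty":2.8,"tz":4.8,"roll":-4},{"fingers":0.5,"tx":1,"ty":3.4,"tz":6,"roll":-5},{"fingers":0.5,"tx":1.5,"ty":3.98,"tz":6.97,"roll":-6},{"fingers":0.5,"tx":1.75,"ty":3.98,"tz":6.97,"roll":-7},{"fingers":0.5,"tx":1.75,"ty":3.98,"tz":6.97,"roll":-8}]' 30
python3 -m crank '[{"fingers":0.5,"tx":0,"ty":0,"tz":0,"roll":-1},{"fingers":0.5,"tx":0,"ty":0,"tz":0,"roll":-1},{"fingers":0.5,"tx":0,"ty":0,"tz":0,"roll":-1},{"fingers":0.5,"tx":0,"ty":0,"tz":0,"roll":-1},{"fingers":0.5,"tx":0,"ty":0,"tz":0,"roll":-1},{"fingers":0.5,"tx":0,"ty":0,"tz":0,"roll":-1},{"fingers":0.5,"tx":0,"ty":0,"tz":0,"roll":-1},{"fingers":0.5,"tx":0,"ty":0,"tz":0,"roll":-1}]' 30
python3 - <<'E'
from h import *
im,d,P,T=shot("wrist"); np.savez("pics/w4.npz",im=im,P=P,T=T)
z=P[...,2]; c=im.astype(int); near=np.hypot(P[...,0]-.5225,P[...,1]+.2785)<.04
m=near&(z>.022)&(z<.035); q=P[m][:,:2].astype(np.float32); print(m.sum(),cv2.minEnclosingCircle(q),P[m][:,2].mean())
ce,_=cv2.minEnclosingCircle(q)
# collar circle excluding head: robust fit of outer boundary
h=cv2.convexHull(q)[:,0]; from scipy.optimize import least_squares
f=least_squares(lambda p:np.hypot(h[:,0]-p[0],h[:,1]-p[1])-p[2],[*ce,.024],loss='soft_l1',f_scale=.0005).x; print("fit",f)
red=m&(c[...,0]>1.8*c[...,1])&(c[...,2]<c[...,0]*.6); r=P[red][:,:2]; print("red",len(r),r.mean(0),np.degrees(np.arctan2(*(r.mean(0)-f[:2])[::-1])))
dk=near&(c.sum(-1)<200)&(z>.008)&(np.hypot(P[...,0]-f[0],P[...,1]-f[1])>.022); r=P[dk]
if len(r): print("head",len(r),r.mean(0),np.degrees(np.arctan2(*(r[:,:2].mean(0)-f[:2])[::-1])))
v,u=np.where(m);print(u.mean(),v.mean())
a=cv2.resize(im[int(v.mean())-60:int(v.mean())+60,int(u.mean())-60:int(u.mean())+60],(600,600),interpolation=cv2.INTER_CUBIC); save("collar.png",np.clip(a.astype(int)*1.2,0,255).astype(np.uint8))
print(togo([f[0],f[1],.028],72.6))
E
```

```text
time: 13.25
tool_pos: [0.5836, -0.2987, 0.1479]
tool_rot: [2.957, 1.567, 2.484]
contact_force: [-0.3, 0.4, 1.0]
opening: 0.0687
time: 14.25
tool_pos: [0.5842, -0.2985, 0.15]
tool_rot: [1.365, 1.571, 1.061]
contact_force: [0.1, -0.2, -0.5]
opening: 0.0689
1308 ((0.522589921951294, -0.27741286158561707), 0.02389095351099968) 0.02722908103741204
fit [ 0.52256    -0.27736573  0.02349729]
red 42 [ 0.53946302 -0.28281038] -17.854326263397052
head 3309 [ 0.55791607 -0.28947437  0.25136068] -18.9051511720683
256.7316513761468 120.8914373088685
{'t': [3.05, 0.044, -1.629], 'yaw_of_y': 72.59, 'q6': -1.856, 'pos': [0.5842, -0.2985, 0.15], 'F': [-0.26, -1.21, -1.12], 'T': 14.3, 'op': 0.0686, 'roll': -0.001}
```

View pics/collar.png

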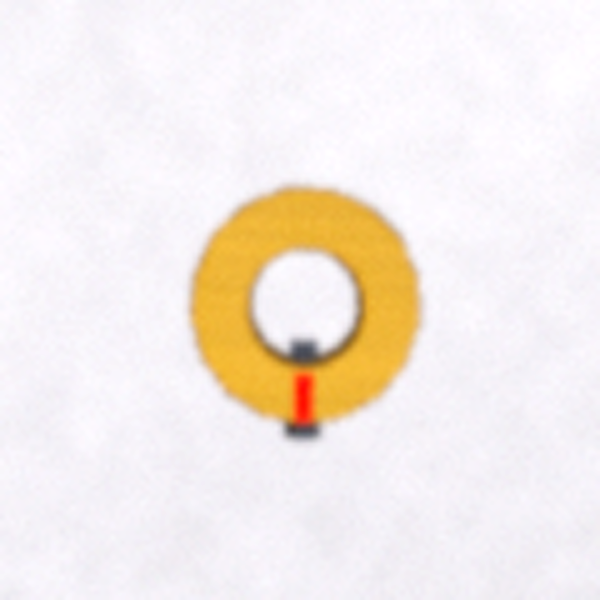

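```bash
python3 -m crank '[{"fingers":0.5,"tx":0,"ty":0.044,"tz":-1,"roll":0},{"fingers":0.5,"tx":0.3,"ty":0.044,"tz":-1.63,"roll":0},{"fingers":0.5,"tx":0.6,"ty":0.044,"tz":-1.63,"roll":0},{"fingers":0.5,"tx":1.4,"ty":0.044,"tz":-1.63,"roll":0},{"fingers":0.5,"tx":2.2,"ty":0.044,"tz":-1.63,"roll":0},{"fingers":0.5,"tx":2.8,"ty":0.044,"tz":-1.63,"roll":0},{"fingers":0.5,"tx":3.03,"ty":0.044,"tz":-1.63,"roll":0},{"fingers":0.5,"tx":3.03,"ty":0.044,"tz":-1.63,"roll":0}]' 30
python3 -m crank '[{"fingers":0.5,"tx":0,"ty":0,"tz":0,"roll":0},{"fingers":-0.3,"tx":0,"ty":0,"tz":0,"roll":0},{"fingers":-0.3,"tx":0,"ty":0,"tz":0,"roll":0},{"fingers":-0.3,"tx":0,"ty":0,"tz":0,"roll":0},{"fingers":-0.3,"tx":0,"ty":0,"tz":0,"roll":0},{"fingers":-0.3,"tx":0,"ty":0,"tz":0,"roll":0},{"fingers":-0.3,"tx":0,"ty":0,"tz":0,"roll":0},{"fingers":-0.3,"tx":0,"ty":0,"tz":0,"roll":0}]' 30
python3 - <<'E'
from h import *
print(togo([.52256,-.27737,.0285],72.6))
E
```

```text
time: 15.3
tool_pos: [0.5229, -0.2775, 0.0284]
tool_rot: [2.532, 1.57, 2.229]
contact_force: [0.4, 0.3, -0.1]
opening: 0.0691
time: 16.3
tool_pos: [0.5225, -0.2773, 0.0288]
tool_rot: [1.923, 1.571, 1.619]
contact_force: [0.5, 0.1, -0.9]
opening: 0.0322
{'t': [0.007, -0.0, 0.002], 'yaw_of_y': 72.59, 'q6': -1.885, 'pos': [0.5225, -0.2773, 0.0288], 'F': [0.46, 0.11, -0.94], 'T': 16.3, 'op': 0.0322, 'roll': -0.001}
```

Run:
```python
from h import *
im,d,P,T=shot("wrist"); ims,ds,Ps,Ts=shot("side")
z=Ps[...,2];c=ims.astype(int)
a=cv2.resize(ims[230:340,170:310],(560,440),interpolation=cv2.INTER_CUBIC)
save("side2.png",np.clip(np.hstack([cv2.resize(im,(400,300)),cv2.resize(a,(400,300))]).astype(int)*1.3,0,255).astype(np.uint8))
br=(c[...,0]>1.5*c[...,2])&(c[...,1]>1.2*c[...,2])&(z<.06)&(np.hypot(Ps[...,0]-.52,Ps[...,1]+.28)<.08); print(br.sum(),Ps[br].mean(0) if br.any() else 0)
```

```text
81 [ 0.51841851 -0.29824876  0.01271199]
```

View pics/side2.png

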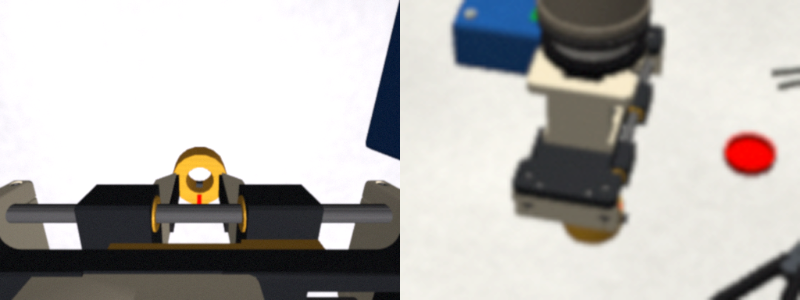

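Run:
```python
from h import *
from scipy.optimize import least_squares
im,d,P,T=shot("wrist"); c=im.astype(int); z=P[...,2]
br=(c[...,0]>1.6*c[...,2])&(c[...,1]>1.2*c[...,2])&(z>.015)&(z<.045)&(np.arange(384)[:,None]<262)&(np.arange(384)[:,None]>180)
q=P[br]; print(br.sum(),q.mean(0),q.min(0),q.max(0))
s=observe();M=R.from_euler('xyz',s["tool_rot"]).as_matrix()
l=(q-s["tool_pos"])@M*1000; print(l.min(0).round(1),l.max(0).round(1),np.median(l[:,0]))
h=cv2.convexHull(l[:,1:].astype(np.float32))[:,0]; h=h[h[:,1]<np.median(l[:,2])]
print(least_squares(lambda p:np.hypot(h[:,0]-p[0],h[:,1]-p[1])-24,[0,0],loss='soft_l1',f_scale=.5).x)
red=(c[...,0]>1.8*c[...,1])&(c[...,2]<c[...,0]*.6)&(z<.05); r=((P[red]-s["tool_pos"])@M*1000); print("red",len(r),r.mean(0) if len(r) else 0)
```

```text
2829 [ 0.51931243 -0.27656949  0.02643881] [ 0.49842091 -0.29810136  0.01504258] [ 0.5465426  -0.25366925  0.04489806]
[-16.1 -22.  -24.2] [13.7 22.6 22.8] 1.6649894781068386
[ 0.20238695 -0.08779607]
red 74 [ 0.78769393 -0.14895793 16.96516181]
```

Run:
```python
from h import *
im,d,P,T=shot("wrist"); s=observe();M=R.from_euler('xyz',s["tool_rot"]).as_matrix()
print(s["opening"],s["contact_force"])
l=(P-s["tool_pos"])@M*1000
for x0 in range(-60,28,8):
    m=(l[...,0]>=x0)&(l[...,0]<x0+8)&(abs(l[...,1])<75)&(l[...,2]>-30)&(l[...,2]<30)
    L=m&(l[...,1]<0);Rr=m&(l[...,1]>0)
    f=lambda k:(k.sum(),l[k][:,1].min().round(1),l[k][:,1].max().round(1),l[k][:,2].min().round(1),l[k][:,2].max().round(1)) if k.any() else None
    print(x0,f(L),f(Rr))
a=cv2.resize(im[170:310,170:342],(780,600),interpolation=cv2.INTER_CUBIC); save("grip.png",np.clip(a.astype(int)*1.5,0,255).astype(np.uint8))
```

```text
0.032227109363578074 [-0.73556504 -0.02368033  0.08482422]
-60 (np.int64(115), np.float64(-22.7), np.float64(-16.5), np.float64(-11.7), np.float64(10.8)) (np.int64(109), np.float64(15.9), np.float64(22.2), np.float64(-11.6), np.float64(11.2))
-52 (np.int64(157), np.float64(-25.0), np.float64(-16.3), np.float64(-11.9), np.float64(10.0)) (np.int64(164), np.float64(15.6), np.float64(24.1), np.float64(-11.7), np.float64(10.9))
-44 (np.int64(175), np.float64(-26.8), np.float64(-16.3), np.float64(-11.8), np.float64(-2.5)) (np.int64(173), np.float64(15.6), np.float64(26.1), np.float64(-12.0), np.float64(-2.5))
-36 (np.int64(182), np.float64(-28.3), np.float64(-16.3), np.float64(-11.8), np.float64(2.8)) (np.int64(186), np.float64(15.5), np.float64(27.3), np.float64(-11.8), np.float64(2.7))
-28 (np.int64(223), np.float64(-33.4), np.float64(-16.3), np.float64(-11.6), np.float64(5.9)) (np.int64(220), np.float64(15.5), np.float64(32.5), np.float64(-11.8), np.float64(6.2))
-20 (np.int64(168), np.float64(-32.2), np.float64(-16.3), np.float64(-11.7), np.float64(9.0)) (np.int64(159), np.float64(15.5
[... 263 characters left out ...]
at64(-22.2), np.float64(-0.0), np.float64(-24.0), np.float64(22.1)) (np.int64(1116), np.float64(0.5), np.float64(23.3), np.float64(-23.8), np.float64(22.2))
4 (np.int64(231), np.float64(-22.5), np.float64(-0.0), np.float64(-24.1), np.float64(12.3)) (np.int64(221), np.float64(0.6), np.float64(23.0), np.float64(-24.1), np.float64(11.8))
12 (np.int64(169), np.float64(-22.4), np.float64(-0.0), np.float64(-23.9), np.float64(11.2)) (np.int64(171), np.float64(0.6), np.float64(22.6), np.float64(-24.0), np.float64(11.9))
20 (np.int64(3686), np.float64(-75.0), np.float64(-0.0), np.float64(-29.8), np.float64(15.9)) (np.int64(3511), np.float64(0.0), np.float64(75.0), np.float64(-29.9), np.float64(15.7))
```

View pics/grip.png

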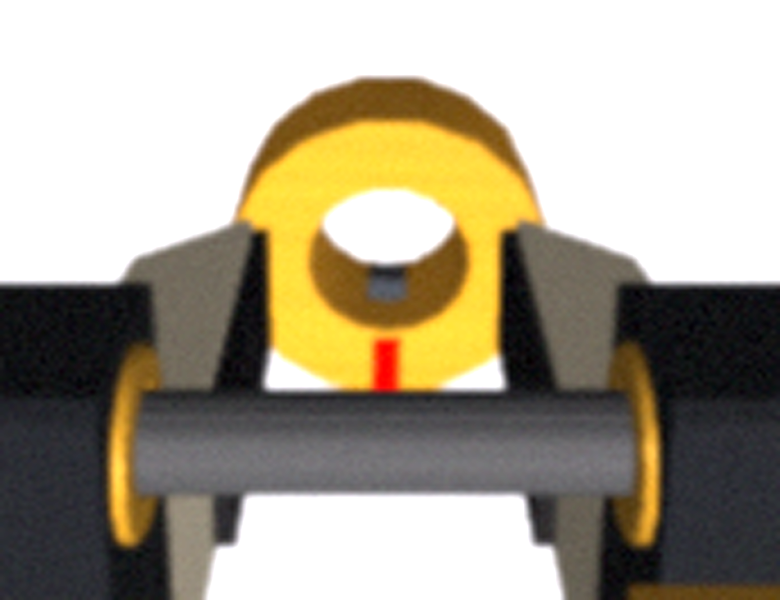

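```bash
python3 -m crank '[{"fingers":0.5,"tx":0,"ty":0,"tz":0,"roll":0},{"fingers":0.5,"tx":0,"ty":0,"tz":0,"roll":0},{"fingers":0.5,"tx":0,"ty":0,"tz":0,"roll":0},{"fingers":0.5,"tx":0,"ty":0,"tz":0,"roll":0},{"fingers":0.5,"tx":0,"ty":0,"tz":0,"roll":0},{"fingers":0.1,"tx":0,"ty":0,"tz":0,"roll":0},{"fingers":0.1,"tx":0,"ty":0,"tz":0,"roll":0},{"fingers":0.1,"tx":0,"ty":0,"tz":0,"roll":0}]' 5
python3 -m crank '[{"fingers":0,"tx":0,"ty":0,"tz":0,"roll":0},{"fingers":0,"tx":0,"ty":0,"tz":0,"roll":0},{"fingers":0,"tx":0,"ty":0,"tz":0,"roll":0},{"fingers":0,"tx":0,"ty":0,"tz":0,"roll":0},{"fingers":0,"tx":0,"ty":0,"tz":0,"roll":0},{"fingers":0,"tx":0,"ty":0,"tz":0,"roll":0},{"fingers":0,"tx":0,"ty":0,"tz":0,"roll":0},{"fingers":0,"tx":0,"ty":0,"tz":0,"roll":0}]' 5
python3 - <<'E'
from h import *
im,d,P,T=shot("wrist"); s=observe();M=R.from_euler('xyz',s["tool_rot"]).as_matrix();c=im.astype(int)
l=(P-s["tool_pos"])@M*1000
m=(l[...,0]>-40)&(l[...,0]<-12)&(abs(l[...,1])<50)&(abs(l[...,2])<12)
print("pads",l[m&(l[...,1]<0)][:,1].max(),l[m&(l[...,1]>0)][:,1].min(),s["opening"])
red=(c[...,0]>1.8*c[...,1])&(c[...,2]<c[...,0]*.6)&(P[...,2]<.05); print("red",l[red].mean(0))
E
```

```text
time: 17.5
tool_pos: [0.5225, -0.2773, 0.0288]
tool_rot: [1.264, 1.571, 0.96]
contact_force: [0.5, -0.6, -0.8]
opening: 0.0509
time: 18.5
tool_pos: [0.5225, -0.2774, 0.0288]
tool_rot: [0.723, 1.571, 0.419]
contact_force: [-0.0, 0.1, -1.0]
opening: 0.0461
pads -23.086079462701356 22.274685182232023 0.045533617708521434
red [ 0.5087772   0.21221473 16.4034308 ]
```

```bash
python3 -m crank '[{"fingers":-0.2,"tx":0,"ty":0,"tz":0,"roll":0},{"fingers":-0.2,"tx":0,"ty":0,"tz":0,"roll":0},{"fingers":-0.2,"tx":0,"ty":0,"tz":0,"roll":0},{"fingers":-0.2,"tx":0,"ty":0,"tz":0,"roll":0},{"fingers":-0.2,"tx":0,"ty":0,"tz":0,"roll":0},{"fingers":-0.2,"tx":0,"ty":0,"tz":0,"roll":0},{"fingers":-0.2,"tx":0,"ty":0,"tz":0,"roll":0},{"fingers":-0.2,"tx":0,"ty":0,"tz":0,"roll":0}]' 5
```

```text
time: 19.55
tool_pos: [0.5225, -0.2774, 0.0288]
tool_rot: [0.742, 1.571, 0.439]
contact_force: [-0.2, -0.0, 0.3]
opening: 0.0369
```

```bash
python3 -m crank '[{"fingers":-0.4,"tx":0,"ty":0,"tz":0,"roll":0},{"fingers":-0.6,"tx":0,"ty":0,"tz":0,"roll":0},{"fingers":-0.8,"tx":0,"ty":0,"tz":0,"roll":0},{"fingers":-0.9,"tx":0,"ty":0,"tz":0,"roll":0},{"fingers":-0.9,"tx":0,"ty":0,"tz":0,"roll":0},{"fingers":-0.9,"tx":0,"ty":0,"tz":0,"roll":0},{"fingers":-0.9,"tx":0,"ty":0,"tz":0,"roll":0},{"fingers":-0.9,"tx":0,"ty":0,"tz":0,"roll":0}]' 5
cat >> h.py <<'E'
def collar(tag=None):
    from scipy.optimize import least_squares
    im,d,P,T=shot("wrist"); s=observe();M=R.from_euler('xyz',s["tool_rot"]).as_matrix();c=im.astype(int)
    l=(P-s["tool_pos"])@M*1000; v=np.arange(384)[:,None]
    near=(abs(l[...,1])<60)&(abs(l[...,2])<60)&(abs(l[...,0])<90)
    red=near&(c[...,0]>1.8*c[...,1])&(c[...,2]<c[...,0]*.6)
    br=near&(c[...,0]>2*c[...,2])&(c[...,1]>1.3*c[...,2])&(c[...,0]>120)&(v<255)
    print("op",s["opening"].round(4),"F",s["contact_force"].round(2),"T",round(s["time"],2))
    print("red tool(mm)",red.sum(),l[red].mean(0).round(1) if red.any() else None,"brass top z",np.median(P[br][:,2]).round(4) if br.any() else None, "tool x",np.median(l[br][:,0]).round(1) if br.any() else None)
    if br.any():
        b=l[br]; b=b[abs(b[:,0]-np.median(b[:,0]))<4]
        h=cv2.convexHull(b[:,1:].astype(np.float32))[:,0]; h=h[h[:,1]<np.median(b[:,2])]
        f=least_squares(lambda p:np.hypot(h[:,0]-p[0],h[:,1]-p[1])-24,[0,0],loss='soft_l1',f_scale=.5).x
        print("centre tool y,z",f.round(1),"world",(M@np.array([np.median(l[br][:,0]),*f])/1000+s["tool_pos"]).round(4))
        w=P[br][abs(l[br][:,0]-np.median(l[br][:,0]))<3]; A=np.c_[w[:,:2]-w[:,:2].mean(0),np.ones(len(w))]; k=np.linalg.lstsq(A,w[:,2],rcond=None)[0]; print("tilt",k[:2].round(3))
    if tag: save(tag,np.clip(im.astype(int)*1.3,0,255).astype(np.uint8))
    return im,P,l
E
python3 -c "
from h import *
collar()"
```

```text
time: 20.55
tool_pos: [0.5225, -0.2773, 0.0288]
tool_rot: [1.419, 1.571, 1.115]
contact_force: [-0.1, 0.7, -0.2]
opening: 0.0048Traceback (most recent call last):
  File "<string>", line 3, in <module>
    collar()
    ~~~~~~^^
  File "h.py", line 33, in collar
    print("op",s["opening"].round(4),"F",s["contact_force"].round(2),"T",round(s["time"],2))
               ^^^^^^^^^^^^^^^^^^
AttributeError: 'float' object has no attribute 'round'
```

```bash
sed -i 's/s\["opening"\].round(4)/round(float(s["opening"]),4)/' h.py
python3 -c "
from h import *
collar()"
python3 -m crank '[{"fingers":-0.9,"tx":0,"ty":0.1,"tz":0,"roll":0},{"fingers":-0.9,"tx":0,"ty":0.2,"tz":0,"roll":0},{"fingers":-0.9,"tx":0,"ty":0.3,"tz":0,"roll":0},{"fingers":-0.9,"tx":0,"ty":0.4,"tz":0,"roll":0},{"fingers":-0.9,"tx":0,"ty":0.4,"tz":0,"roll":0},{"fingers":-0.9,"tx":0,"ty":0.4,"tz":0,"roll":0},{"fingers":-0.9,"tx":0,"ty":0.4,"tz":0,"roll":0},{"fingers":-0.9,"tx":0,"ty":0.4,"tz":0,"roll":0}]' 5
python3 -c "
from h import *
collar()"
```

```text
op 0.0047 F [-0.57  0.22 -0.09] T 20.65
red tool(mm) 116 [-9.7  0.1 11. ] brass top z 0.0273 tool x 1.5
centre tool y,z [0.1 0.2] world [ 0.5228 -0.2773  0.0273]
tilt [ 0.009 -0.004]
time: 21.65
tool_pos: [0.5272, -0.2622, 0.0288]
tool_rot: [1.202, 1.571, 0.898]
contact_force: [0.3, -0.6, 0.3]
opening: 0.0046
op 0.0046 F [-0.07  0.65 -0.01] T 21.7
red tool(mm) 7 [-52.1   9.9 -21.1] brass top z 0.0273 tool x 1.5
centre tool y,z [-15.7   0.3] world [ 0.5229 -0.2772  0.0273]
tilt [ 0.004 -0.001]
```

```bash
python3 -m crank '[{"fingers":-0.9,"tx":0.05,"ty":-0.4,"tz":0.4,"roll":0},{"fingers":-0.9,"tx":0.05,"ty":-0.4,"tz":0.8,"roll":0},{"fingers":-0.9,"tx":0.05,"ty":-0.4,"tz":0.4,"roll":0},{"fingers":-0.9,"tx":0.05,"ty":-0.4,"tz":0,"roll":0},{"fingers":-0.9,"tx":0.05,"ty":-0.4,"tz":-0.4,"roll":0},{"fingers":-0.9,"tx":0.05,"ty":-0.4,"tz":-0.8,"roll":0},{"fingers":-0.9,"tx":0.05,"ty":-0.4,"tz":-0.4,"roll":0},{"fingers":-0.9,"tx":0.05,"ty":-0.4,"tz":-0.4,"roll":0}]' 5
python3 -c "
from h import *
collar()"
```

```text
time: 22.7
tool_pos: [0.5079, -0.273, 0.027]
tool_rot: [-0.251, 1.57, -0.554]
contact_force: [0.1, -0.2, -0.4]
opening: 0.0044
op 0.0046 F [-0.06  0.53 -0.54] T 22.75
red tool(mm) 5 [-77.6  -2.  -30.4] brass top z 0.0271 tool x -0.3
centre tool y,z [-1.1 16.4] world [ 0.5226 -0.2785  0.0271]
tilt [ 0.011 -0.055]
```

The pads passed straight through the collar. Before drawing a conclusion I'll press on it from above, then re-grasp it with the jaws turned 90°.

```bash
python3 -m crank '[{"fingers":-0.4,"tx":-0.8,"ty":0,"tz":0,"roll":0},{"fingers":-0.4,"tx":-1.2,"ty":0,"tz":0.41,"roll":0},{"fingers":-0.4,"tx":-1.2,"ty":0,"tz":0.41,"roll":0},{"fingers":-0.4,"tx":-1.0,"ty":0,"tz":0.41,"roll":0},{"fingers":-0.4,"tx":-0.8,"ty":0,"tz":0.41,"roll":0},{"fingers":-0.4,"tx":-0.6,"ty":0,"tz":0.41,"roll":0},{"fingers":-0.4,"tx":-0.5,"ty":0,"tz":0.41,"roll":0},{"fingers":-0.4,"tx":-0.5,"ty":0,"tz":0.41,"roll":0}]' 30
python3 -c "
from h import *
collar()"
python3 -m crank '[{"fingers":0.6,"tx":-0.8,"ty":0,"tz":0,"roll":1},{"fingers":0.6,"tx":-0.8,"ty":0,"tz":0,"roll":2},{"fingers":0.6,"tx":-0.8,"ty":0,"tz":0,"roll":3},{"fingers":0.6,"tx":-0.8,"ty":0,"tz":0,"roll":4},{"fingers":0.6,"tx":-0.8,"ty":0,"tz":0,"roll":5},{"fingers":0.6,"tx":-0.8,"ty":0,"tz":0,"roll":6},{"fingers":0.6,"tx":-0.8,"ty":0,"tz":0,"roll":7},{"fingers":0.6,"tx":-0.8,"ty":0,"tz":0,"roll":8}]' 30
python3 -m crank '[{"fingers":0.6,"tx":0.4,"ty":0,"tz":0,"roll":1},{"fingers":0.6,"tx":0.9,"ty":0,"tz":0,"roll":1},{"fingers":0.6,"tx":1.27,"ty":0,"tz":0,"roll":1},{"fingers":0.6,"tx":1.27,"ty":0,"tz":0,"roll":1},{"fingers":-0.3,"tx":1.27,"ty":0,"tz":0,"roll":1},{"fingers":-0.3,"tx":1.27,"ty":0,"tz":0,"roll":1},{"fingers":-0.3,"tx":1.27,"ty":0,"tz":0,"roll":1},{"fingers":-0.3,"tx":1.27,"ty":0,"tz":0,"roll":1}]' 30
python3 -c "
from h import *
collar(); print(togo([.5225,-.2774,.028]))"
```

```text
time: 23.75
tool_pos: [0.5226, -0.2773, 0.0462]
tool_rot: [2.747, 1.57, 2.444]
contact_force: [0.3, 0.4, 0.5]
opening: 0.0275
op 0.0278 F [ 0.04 -0.73 -0.28] T 23.8
red tool(mm) 78 [10.8 -0.2 12.5] brass top z 0.0273 tool x 19.3
centre tool y,z [ 0.2 -0. ] world [ 0.5229 -0.2773  0.0273]
tilt [ 0.004 -0.004]
time: 24.8
tool_pos: [0.5231, -0.2776, 0.0792]
tool_rot: [1.198, 1.57, -0.508]
contact_force: [0.1, 0.1, 0.4]
opening: 0.0732
time: 25.8
tool_pos: [0.523, -0.2775, 0.0283]
tool_rot: [1.431, 1.57, -0.444]
contact_force: [-0.6, 0.0, 0.2]
opening: 0.0378
op 0.0344 F [-0.29 -0.44 -0.29] T 25.85
red tool(mm) 79 [-1.2 16.3 -0.1] brass top z 0.0274 tool x 0.8
centre tool y,z [-0.5  0.3] world [ 0.5224 -0.2776  0.0274]
tilt [-0.002 -0.007]
{'t': [0.005, -0.012, 0.001], 'yaw_of_y': -17.41, 'q6': -0.314, 'pos': [0.523, -0.2775, 0.0282], 'F': [-0.29, -0.44, -0.29], 'T': 25.85, 'op': 0.0344}
```

```bash
python3 -m crank '[{"fingers":0.6,"tx":0,"ty":0,"tz":0,"roll":0},{"fingers":0.6,"tx":0,"ty":0,"tz":0,"roll":0},{"fingers":0.6,"tx":0,"ty":0,"tz":0,"roll":0},{"fingers":0.6,"tx":0.05,"ty":0,"tz":0,"roll":0},{"fingers":0.6,"tx":0.1,"ty":0,"tz":0,"roll":0},{"fingers":0.6,"tx":0.13,"ty":0,"tz":0,"roll":0},{"fingers":0.6,"tx":0.15,"ty":0,"tz":0,"roll":0},{"fingers":0.6,"tx":0.15,"ty":0,"tz":0,"roll":0}]' 30
```

```text
time: 26.85
tool_pos: [0.5229, -0.2774, 0.0219]
tool_rot: [-2.648, 1.571, 1.761]
contact_force: [-1.0, -0.0, 0.0]
opening: 0.0734
```

Run:
```python
from h import *
im,P,l=collar()
o=observe()["opening"]*500; print("half",o)
m=(abs(l[...,1])>o-3)&(abs(l[...,1])<o+12)&(abs(l[...,2])<13)
x=l[m][:,0]; print(np.histogram(x,bins=np.arange(-40,34,3)))
```

```text
op 0.0736 F [-0.66  0.51  0.48] T 26.9
red tool(mm) 123 [-10.7  15.   -0.4] brass top z 0.0273 tool x -5.4
centre tool y,z [-0.5  0.5] world [ 0.5222 -0.2778  0.0273]
tilt [-0.001 -0.003]
half 36.809750494550485
(array([187, 184, 170, 178, 173, 172, 168, 173, 154, 123,  92,   8,   0,
         0,   0,   0,   0,   0,   0, 241, 895,   0,   0,   0]), array([-40, -37, -34, -31, -28, -25, -22, -19, -16, -13, -10,  -7,  -4,
        -1,   2,   5,   8,  11,  14,  17,  20,  23,  26,  29,  32]))
```

The depth data shows the fingertips at about 5–6 mm *behind* the TCP, not 25 mm ahead as `tip_reach` says. So the fingers were hovering above the collar the whole time. I'll regrasp about 30 mm lower and watch the force.

```bash
python3 -m crank '[{"fingers":0.6,"tx":-0.2,"ty":0,"tz":0,"roll":-1},{"fingers":0.6,"tx":-0.2,"ty":0,"tz":0,"roll":-2},{"fingers":0.6,"tx":-0.2,"ty":0,"tz":0,"roll":-3},{"fingers":0.6,"tx":-0.2,"ty":0,"tz":0,"roll":-4},{"fingers":0.6,"tx":-0.2,"ty":0,"tz":0,"roll":-5},{"fingers":0.6,"tx":-0.2,"ty":0,"tz":0,"roll":-6},{"fingers":0.6,"tx":-0.2,"ty":0,"tz":0,"roll":-7},{"fingers":0.6,"tx":-0.2,"ty":0,"tz":0,"roll":-8}]' 30
python3 -m crank '[{"fingers":0.6,"tx":0,"ty":0,"tz":0,"roll":-1},{"fingers":0.6,"tx":0,"ty":0,"tz":0,"roll":-1},{"fingers":0.6,"tx":0.2,"ty":0,"tz":0,"roll":-1},{"fingers":0.6,"tx":0.4,"ty":0,"tz":0,"roll":-1},{"fingers":0.6,"tx":0.5,"ty":0,"tz":0,"roll":-1},{"fingers":0.6,"tx":0.6,"ty":0,"tz":0,"roll":-1},{"fingers":0.6,"tx":0.65,"ty":0,"tz":0,"roll":-1},{"fingers":0.6,"tx":0.65,"ty":0,"tz":0,"roll":-1}]' 30
python3 - <<'E'
from h import *
im,P,l=collar()
o=observe()["opening"]*500
m=(abs(l[...,1])>o-3)&(abs(l[...,1])<o+12)&(abs(l[...,2])<13)&(P[...,2]>.002)
x=l[m][:,0]; print(np.histogram(x,bins=np.arange(-40,34,3))[0], np.sort(x)[-5:]); print(togo([.5226,-.2775,.001],72.6))
E
```

```text
time: 27.9
tool_pos: [0.5229, -0.2775, 0.0301]
tool_rot: [0.394, 1.571, -0.078]
contact_force: [-0.4, -0.2, 0.6]
opening: 0.0737
time: 28.9
tool_pos: [0.5229, -0.2774, 0.0039]
tool_rot: [2.379, 1.571, 2.075]
contact_force: [-0.1, -0.8, -1.0]
opening: 0.0736
op 0.0737 F [ 0.46  0.52 -0.62] T 28.95
red tool(mm) 14 [-57.8   2.2 -19.5] brass top z 0.0272 tool x -23.1
centre tool y,z [ 0.3 -0.2] world [ 0.5228 -0.2771  0.0272]
tilt [ 0.001 -0.001]
[176 176 186 173 174 175 172 167 148 129  94  18   0  70  15   0   0   0
   0   0   0   0   0   0] [2.04856791 2.05130289 2.06322157 2.07320611 2.07774055]
{'t': [0.077, -0.003, -0.009], 'yaw_of_y': 72.59, 'q6': -1.884, 'pos': [0.523, -0.2775, 0.0041], 'F': [0.46, 0.52, -0.62], 'T': 28.95, 'op': 0.0737, 'roll': -0.001}
```

```bash
python3 -m crank '[{"fingers":-0.3,"tx":0.05,"ty":0,"tz":0,"roll":0},{"fingers":-0.3,"tx":0.05,"ty":0,"tz":0,"roll":0},{"fingers":-0.3,"tx":0.05,"ty":0,"tz":0,"roll":0},{"fingers":-0.3,"tx":0.05,"ty":0,"tz":0,"roll":0},{"fingers":-0.3,"tx":0.05,"ty":0,"tz":0,"roll":0},{"fingers":-0.3,"tx":0.05,"ty":0,"tz":0,"roll":0},{"fingers":-0.3,"tx":0.05,"ty":0,"tz":0,"roll":0},{"fingers":-0.3,"tx":0.05,"ty":0,"tz":0,"roll":0}]' 30
python3 -c "
from h import *
collar()"
```

```text
time: 29.95
tool_pos: [0.5229, -0.2774, 0.002]
tool_rot: [0.926, 1.571, 0.622]
contact_force: [0.2, 0.3, 0.8]
opening: 0.0474
op 0.0477 F [-0.51  0.92  0.87] T 30.0
red tool(mm) 8 [-63.6  -4.6 -18.6] brass top z 0.0272 tool x -25.2
centre tool y,z [-0.5 -0.3] world [ 0.5225 -0.2778  0.0272]
tilt [-0.001 -0.   ]
```

```bash
python3 -m crank '[{"fingers":-0.3,"tx":-0.8,"ty":0,"tz":0,"roll":0},{"fingers":-0.3,"tx":-2,"ty":0,"tz":0,"roll":0},{"fingers":-0.3,"tx":-3.2,"ty":0,"tz":0,"roll":0},{"fingers":-0.3,"tx":-3.8,"ty":1,"tz":-0.26,"roll":0},{"fingers":-0.3,"tx":-3.8,"ty":2.2,"tz":-0.58,"roll":0},{"fingers":-0.3,"tx":-3.8,"ty":3.4,"tz":-0.9,"roll":0},{"fingers":-0.3,"tx":-3.8,"ty":4.6,"tz":-1.22,"roll":0},{"fingers":-0.3,"tx":-3.8,"ty":5.8,"tz":-1.54,"roll":0}]' 30
python3 -m crank '[{"fingers":-0.3,"tx":0,"ty":1,"tz":-0.26,"roll":0},{"fingers":-0.3,"tx":0,"ty":1.9,"tz":-0.5,"roll":0},{"fingers":-0.3,"tx":0,"ty":2.5,"tz":-0.66,"roll":0},{"fingers":-0.3,"tx":0,"ty":2.86,"tz":-0.76,"roll":0},{"fingers":-0.3,"tx":0,"ty":2.86,"tz":-0.76,"roll":0},{"fingers":-0.3,"tx":0,"ty":2.86,"tz":-0.76,"roll":0},{"fingers":-0.3,"tx":0,"ty":2.86,"tz":-0.76,"roll":0},{"fingers":-0.3,"tx":0,"ty":2.86,"tz":-0.76,"roll":0}]' 30
python3 - <<'E'
from h import *
im,P,l=collar()
z=P[...,2]; m=(np.hypot(P[...,0]-.5386,P[...,1]-.0806)<.014)&(z>.1)&(z<.14); print("shaft top seen",m.sum(),P[m].mean(0) if m.any() else None, l[m].mean(0) if m.any() else None)
save("over.png",np.clip(cv2.resize(im[150:300,170:342],(688,600),interpolation=cv2.INTER_CUBIC).astype(int)*1.4,0,255).astype(np.uint8))
print(togo([.5387,.0807,.152],72.6))
E
```

```text
time: 31.0
tool_pos: [0.5332, -0.0361, 0.1539]
tool_rot: [3.084, 1.571, 2.78]
contact_force: [0.5, -0.1, 0.4]
opening: 0.0477
time: 32.0
tool_pos: [0.5388, 0.0799, 0.1541]
tool_rot: [0.086, 1.571, -0.219]
contact_force: [-1.5, 0.0, -1.3]
opening: 0.0479
op 0.0474 F [ 0.03  0.08 -1.07] T 32.05
red tool(mm) 13 [-77.7 -43.2 -36.2] brass top z 0.1791 tool x -25.1
centre tool y,z [-0.7 -0.5] world [0.5381 0.0796 0.1791]
tilt [ 0.011 -0.003]
shaft top seen 92 [0.53030141 0.08406583 0.10619581] [47.83643327  1.27522947 -9.28373725]
{'t': [0.051, 0.015, -0.007], 'yaw_of_y': 72.55, 'q6': -1.259, 'pos': [0.5388, 0.0801, 0.154], 'F': [0.03, 0.08, -1.07], 'T': 32.05, 'op': 0.0474, 'roll': -0.005}
```

```bash
python3 -m crank '[{"fingers":-0.3,"tx":0.2,"ty":0.02,"tz":0.005,"roll":0},{"fingers":-0.3,"tx":0.4,"ty":0.02,"tz":0.005,"roll":0},{"fingers":-0.3,"tx":0.5,"ty":0.02,"tz":0.005,"roll":0},{"fingers":-0.3,"tx":0.57,"ty":0.02,"tz":0.005,"roll":0},{"fingers":-0.3,"tx":0.64,"ty":0.02,"tz":0.005,"roll":0},{"fingers":-0.3,"tx":0.71,"ty":0.02,"tz":0.005,"roll":0},{"fingers":-0.3,"tx":0.77,"ty":0.02,"tz":0.005,"roll":0},{"fingers":-0.3,"tx":0.77,"ty":0.02,"tz":0.005,"roll":0}]' 30
python3 -c "
from h import *
collar();print(togo([.5387,.0807,.09]),observe()['torque'])"
```

```text
time: 33.05
tool_pos: [0.5391, 0.0813, 0.1231]
tool_rot: [3.111, 1.571, 2.807]
contact_force: [0.5, -0.1, -0.4]
opening: 0.0478
op 0.0476 F [ 0.86 -0.53 -0.93] T 33.1
red tool(mm) 0 None brass top z 0.1482 tool x -24.9
centre tool y,z [-0.5 -0.6] world [0.5384 0.081  0.1482]
tilt [ 0.01  -0.004]
{'t': [0.83, -0.018, -0.006], 'yaw_of_y': 72.59, 'q6': -1.258, 'pos': [0.5391, 0.0813, 0.1232], 'F': [0.86, -0.53, -0.93], 'T': 33.1, 'op': 0.0476} [0.01004357 0.02652258 0.01024217]
```

```bash
python3 -m crank '[{"fingers":-0.3,"tx":0.05,"ty":0,"tz":0,"roll":0},{"fingers":-0.3,"tx":0.1,"ty":0,"tz":0,"roll":0},{"fingers":-0.3,"tx":0.15,"ty":0,"tz":0,"roll":0},{"fingers":-0.3,"tx":0.2,"ty":0,"tz":0,"roll":0},{"fingers":-0.3,"tx":0.25,"ty":0,"tz":0,"roll":0},{"fingers":-0.3,"tx":0.3,"ty":0,"tz":0,"roll":0},{"fingers":-0.3,"tx":0.35,"ty":0,"tz":0,"roll":0},{"fingers":-0.3,"tx":0.4,"ty":0,"tz":0,"roll":0}]' 30
python3 -c "
from h import *
collar();print(togo([.5387,.0807,.09]),observe()['torque'])"
```

```text
time: 34.1
tool_pos: [0.5391, 0.0813, 0.1071]
tool_rot: [2.264, 1.571, 1.96]
contact_force: [-0.3, 1.1, -0.9]
opening: 0.0475
op 0.0476 F [-0.79 -0.23 -0.8 ] T 34.15
red tool(mm) 0 None brass top z 0.1322 tool x -25.3
centre tool y,z [-0.5 -0.4] world [0.5385 0.0809 0.1322]
tilt [ 0.012 -0.004]
{'t': [0.422, -0.016, -0.003], 'yaw_of_y': 72.59, 'q6': -1.258, 'pos': [0.539, 0.0813, 0.1069], 'F': [-0.79, -0.23, -0.8], 'T': 34.15, 'op': 0.0476} [ 0.00521862  0.00531624 -0.00352401]
```

```bash
python3 -m crank '[{"fingers":-0.3,"tx":0.06,"ty":0,"tz":0,"roll":0},{"fingers":-0.3,"tx":0.12,"ty":0,"tz":0,"roll":0},{"fingers":-0.3,"tx":0.18,"ty":0,"tz":0,"roll":0},{"fingers":-0.3,"tx":0.24,"ty":0,"tz":0,"roll":0},{"fingers":-0.3,"tx":0.3,"ty":0,"tz":0,"roll":0},{"fingers":-0.3,"tx":0.36,"ty":0,"tz":0,"roll":0},{"fingers":-0.3,"tx":0.42,"ty":0,"tz":0,"roll":0},{"fingers":-0.3,"tx":0.46,"ty":0,"tz":0,"roll":0}]' 30
python3 - <<'E'
from h import *
collar();print(togo([.5387,.0807,.09]))
im,d,P,T=shot("top"); z=P[...,2]; m=np.zeros(z.shape,bool); m[205:216,285:300]=1
E
```

```text
time: 35.15
tool_pos: [0.5391, 0.0813, 0.0887]
tool_rot: [2.07, 1.571, 1.766]
contact_force: [-0.6, -0.5, -1.2]
opening: 0.0475
op 0.0477 F [-0.15 -0.52 -1.7 ] T 35.2
red tool(mm) 0 None brass top z 0.1138 tool x -25.3
centre tool y,z [-0.4 -0.4] world [0.5385 0.0811 0.1138]
tilt [ 0.009 -0.006]
{'t': [-0.038, -0.017, -0.003], 'yaw_of_y': 72.6, 'q6': -1.258, 'pos': [0.539, 0.0813, 0.0885], 'F': [-0.15, -0.52, -1.7], 'T': 35.2, 'op': 0.0477}
```

```bash
cat >> h.py <<'E'
def favg(n=6):
    F=[]
    for i in range(n): read_camera("side"); F.append(observe()["contact_force"])
    F=np.mean(F,0); print("F",F.round(2),"along screw x",round(float(F@[.9544,-.2985,0]),2),"y",round(float(F@[.2985,.9544,0]),2))
E
python3 -c "
from h import *
favg()"
python3 -m crank '[{"fingers":-0.3,"tx":0,"ty":0,"tz":-0.01,"roll":0},{"fingers":-0.3,"tx":0,"ty":0,"tz":-0.02,"roll":0},{"fingers":-0.3,"tx":0,"ty":0,"tz":-0.03,"roll":0},{"fingers":-0.3,"tx":0,"ty":0,"tz":-0.04,"roll":0},{"fingers":-0.3,"tx":0,"ty":0,"tz":-0.045,"roll":0},{"fingers":-0.3,"tx":0,"ty":0,"tz":-0.05,"roll":0},{"fingers":-0.3,"tx":0,"ty":0,"tz":-0.05,"roll":0},{"fingers":-0.3,"tx":0,"ty":0,"tz":-0.05,"roll":0}]' 30
python3 -c "
from h import *
favg();collar()"
```

```text
F [ 0.09  0.2  -1.18] along screw x 0.03 y 0.22
time: 36.55
tool_pos: [0.5376, 0.0818, 0.0889]
tool_rot: [0.256, 1.57, -0.048]
contact_force: [4.6, -1.4, -3.4]
opening: 0.0479
F [ 3.86 -1.02 -3.15] along screw x 3.99 y 0.18
op 0.0477 F [ 5.17 -2.27 -4.03] T 36.9
red tool(mm) 0 None brass top z 0.114 tool x -25.1
centre tool y,z [-0.6 -0.5] world [0.5369 0.0814 0.114 ]
tilt [ 0.009 -0.006]
```

Run:
```python
from h import *
im,d,P,T=shot("wrist"); ims,ds,Ps,Ts=shot("side"); it,dt,Pt,Tt=shot("top")
for n,Q in(("side",Ps),("top",Pt)):
    pm=(np.hypot(Q[...,0]-.495,Q[...,1]+.057)<.03)&(Q[...,2]>.1)&(Q[...,2]<.12); print(n,"post",pm.sum(),Q[pm].mean(0).round(4) if pm.any() else None)
a=cv2.resize(im[60:310,130:380],(400,400),interpolation=cv2.INTER_CUBIC); b=cv2.resize(ims[150:270,170:290],(400,400),interpolation=cv2.INTER_CUBIC)
save("final.png",np.clip(np.hstack([a,b]).astype(int)*1.4,0,255).astype(np.uint8))
favg(4)
```

```text
side post 45 [ 0.494  -0.0618  0.1096]
top post 19 [ 0.4948 -0.0586  0.1136]
F [ 4.59 -2.09 -3.79] along screw x 5.0 y -0.62
```

View pics/final.png

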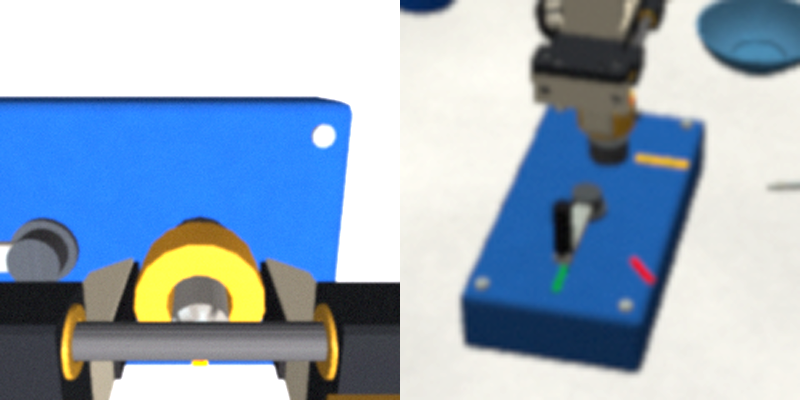

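```bash
python3 -c "
from h import *
print(hand_in(),observe()['contact_force'],observe()['time'])"
```

```text
the job is handed in; nothing more can be done
the job is handed in; nothing more can be done
```

I handed the job in at about 37 s of the 64 s limit, with the collar held on the shaft and its screw bearing on the flat. `hand_in()` gives no verdict, so the results below are my own last measurements.

**What I did:**
- Swung the lever to idle.
- Pinched the shaft, turned it about 68° until the flat faced the yellow mark, and let it go with the collar still on the bench.
- Picked up the collar, lowered it over the shaft with the screw on the flat side, and pushed it about 2 mm sideways.

**Last checks before hand-in:**
- **Lever:** about 0.02–0.05 rad from idle, and the last picture shows its arm along the green mark.
- **Flat:** along the yellow mark to within the measurement (a few degrees) when I checked just after turning it. I didn't measure it again with the collar on, because the collar and gripper hide the flat.
- **Collar:** underside about 12 mm above the shoulder, tilt about 0.01 rad, gripped at a 30 N setting.
- **Screw push:** about 4–5 N along the screw. With the collar hanging free the same reading was about 0 N.

**What disagreed or failed:**
- **Fingertips:** `tip_reach` says they stand 25 mm ahead of the TCP, but the depth images put them about 5 mm behind it. My first two collar grasps closed on air above the collar; nothing moved or was touched. I corrected for this by grasping about 27 mm lower.
- **Earlier pinches:** because of that, the lever post and shaft were held nearer their tops than I planned, but both held.
- **Downward force:** it rose from about 1 to 3–4 N while pushing sideways. I did not look into why.
- **Other things on the bench:** I did not measure whether any had moved. Every tool path stayed clear of them.

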